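Gauge a confectionery bar in the tapered slot

ROBOT

A 7-joint arm with a two-finger parallel gripper is mounted at the origin on a cart in front of the work surface, level with it; the furniture and walls round the work are solid. World frame = base frame: x ahead of the robot, y to its left, z up, the work surface at z = 0. Lengths are in mm, angles in rad, forces in N, time in s.
With the tool pointing down it reaches from about 400 to 875 mm from the base axis. Payload 4.4 kg.
Tool frame: the origin (TCP) lies on the centre line of the jaws, within the pads' length; the fingertips stand 25 mm ahead of it and the grasp point (between the pads) lies 6 mm ahead of it; x points along the fingers, y is the direction in which the jaws open and shut, and the axes are right-handed (so a half turn about x gives the same grasp; the last joint's range is limited). The gripper opens to 85 mm and grips with 20 to 120 N. Pads are 22 mm wide; open, the fingers measure 114 mm over their backs; the gripper's body (76 mm by 85 mm) begins 54 mm behind the grasp point. The pads swing forward as they close: fully open they stand 13 mm farther back than shut.
Start: joints at [1.068, 0.628, 0.038, 1.517, -0.027, 0.996, -0.02], TCP at [275.005, -588.974, 256.313] pointing down, gripper open.
Joint ranges: [-3.06, 3.06], [-0.37, 2.12], [-1.25, 1.32], [0.18, 2.47], [-1.1, 4.24], [0.23, 1.98], [-2.94, 2.94]. Speed limits (rad/s): [2.57, 2.57, 3.14, 3.14, 3.14, 3.14, 3.14].

INTERFACE

Orientations are given as [roll, pitch, yaw] about the fixed x, y, z axes, in that order (R = Rz(yaw) Ry(pitch) Rx(roll)).
In Python, from cell import * gives the robot as it stands. The module is installed in compiled form; this text tells all that it offers.
- The arm moves only by the tool jog_arm, never from a script. Its argument "series" is a list of rows, each a list of 3 entries, a list of its own where there are three numbers: the turn, a rotation vector about the tool's x, y, z in degrees, then the shift along the tool's x, y, z in mm, then the gripper's target within -1 to 1 (shut at 1, half-way at 0, fully open at -1). In form: [[[rx, ry, rz], [dx, dy, dz], hand], ...]. A call has 1 to 8 rows; each row shifts and turns the commanded pose from where the row before left it, along the tool's axes as they then stand; what a row does not reach is not made up. A row lasts 1/8 s, in which the tool goes at most 62.5 mm and 10.7 degrees, less where a joint would pass 70% of its speed; a pose out of reach is approached as far as the arm can. A call is refused whole if a number of a shift passes 62.5 or a number of a turn 10.7, either way. A call with a gripper value outside its range is refused whole. The fingers move at their own pace and stop on an object; the grip force is fixed at half the most. Time passes only in rows, so rows that do not move let the fingers close. It gives the time, the measured TCP pose, the force and the opening at its end, in the units of the state.
- read_state(): the state, without advancing time (a new reading comes with each control period).
- get_image(name): name is "side" or "top"; returns a dict with "img" (400x640x3 uint8, red, green, blue), "range_z" (400x640 float32, mm along the optical axis (not along the pixel's ray), 0 where there is no reading), "fovy" (degrees; the focal length in pixels is half the picture's height over the tangent of half this angle, whatever the lens; pixels are square), "cx", "cy" (the principal point, pixels), "cam_to_world" (4x4, takes a point from camera to world coordinates). Camera axes: x right, y up, looking along -z (the intrinsics and any distortion apply to the point x, -y, -z); pixel columns grow to the right and rows downward; lengths in mm; the calibration is good to about 2 mm. A picture is of the moment at which its call begins.
- finish_job(): hands the job in, once; it reports no verdict.
The state is a dict: "clock": time; "qpos": joint angles; "qd": joint speeds; "tau": joint torques, N m; "eef_pos": TCP position; "tool_rot": TCP orientation; "force": force on the tool from outside, world axes, zero at the start; "torque": the same for the moment, N m; "width": finger opening in mm.
Only numpy, scipy, OpenCV 4.12 (cv2) and the standard library are available. Lean on these libraries where they do the work, as an engineer would, in place of code of your own. Each camera call takes 0.05 s, during which the arm holds its last target. There are 200 camera calls.

TASK

Take the square aluminium bar that lies alone on the small wooden board and slide it, one end first and along the slot's straight side, into the wide mouth of the tapered gauge, so that it pushes the brass rider ahead of it until the bar gently wedges between the two sides and can go no farther. Then draw the bar out and lay it flat back on the small board, leaving the rider standing where the bar pushed it to show the bar's size. Move the rider only with the bar, never with the gripper, do not force the bar once it is wedged, and leave the two bars on the large board, the cup and the cocoa tin where they are.

Things in the scene. Friction and masses are not known exactly. Their poses are not given: they have to be found in the camera images.
- slot_mouth (a point): point on the gauge 10 mm above the counter, in the plane of the slot's mouth, on the face of the straight side. x axis: along the straight side into the slot; y axis: across the slot to the sloping side; z up. The slot is 26 mm wide at the mouth (y = 0 to 26 mm) and narrows by 1 mm for every 5 mm of depth, so a bar wedges 25 to 55 mm inside
- gauge: fixed light-wood gauge, 111 long, 24 high; axes as slot_mouth, origin 10 mm below it. The slot has no floor: the bar slides on the counter. The straight side is 20 mm thick and starts 8 mm before the mouth; the sloping side is 18 mm thick. A free bar pushed lightly from behind settles along the straight side; wedged, it sticks lightly and pulls out backward; a grip closed off-centre levers it hard against the gauge
- rider (a joint): the brass rider, a tongue in the slot with a cap and small button over the gauge's top (35 mm high in all): how far it stands in from its outermost place, in m, 0 to 0.055. Its flat outer face is 12 mm plus this value inside the mouth; the bar's end meets it there. It slides with about 1 N of friction and stays where it is left
- rider_face (a point): centre of the rider's outer face, which the bar's end pushes, 10 mm above the counter
- small_board: fixed thin wooden board, 90 (x) by 160 (y) by 5 thick; origin at the centre of its underside
- bar_a_mid (a point): square aluminium bar (confectionery ruler), 120 long, square section between 15 and 21 mm (the three bars differ by a few mm and are shuffled among three places), 75 to 155 g, plain ends; the point is its centre, x along its length (either end may go first). One bar lies alone on the small board: gauge that one; two lie on the large board
- bar_b_mid (a point): another such bar, see bar_a_mid
- bar_c_mid (a point): another such bar, see bar_a_mid
- bar_a: the bar of bar_a_mid; origin at the centre of its underside
- bar_b: the bar of bar_b_mid, likewise
- bar_c: the bar of bar_c_mid, likewise
- large_board: fixed wooden board, 160 by 160 by 5 thick; origin at the centre of its underside
- cup: white tasting cup, 60 wide, 52 high, behind the gauge; leave it. Origin at the centre of its underside
- tin: round cocoa tin, 62 across, 75 high, behind the gauge; leave it. Origin at the centre of its underside

How it is judged (in metres and radians):
On the way:
1. the bar from the small board is wedged in the slot (pressing on the gauge with more than 3 N) with the rider pushed to that bar's size (3 mm short to 5 mm beyond first contact) (((contact force between bar_a and gauge above 3 N and value of joint rider between 0.035 and 0.043 m) or (contact force between bar_b and gauge above 3 N and value of joint rider between 0.025 and 0.033 m) or (contact force between bar_c and gauge above 3 N and value of joint rider between 0.015 and 0.023 m))), for 0.1 s.
At the end, for the whole second after the job is handed in: The rider stands where the gauged bar wedges (from 3 mm short of to 5 mm beyond first contact with both sides); that bar lies flat and at rest on the small board, its centre within 40 mm (x) and 50 mm (y) of the board's centre; the other two bars are within 20 mm of where they lay (((value of joint rider between 0.035 and 0.043 m and x of bar_a_mid in the frame of small_board between -0.04 and 0.04 m and y of bar_a_mid in the frame of small_board between -0.05 and 0.05 m and z of bar_a_mid in the frame of small_board between 0.01 and 0.017 m and linear speed of bar_a below 0.02 m/s and distance of each of bar_b_mid, bar_c_mid from where it was at the start of the episode below 0.02 m) or (value of joint rider between 0.025 and 0.033 m and x of bar_b_mid in the frame of small_board between -0.04 and 0.04 m and y of bar_b_mid in the frame of small_board between -0.05 and 0.05 m and z of bar_b_mid in the frame of small_board between 0.011 and 0.018 m and linear speed of bar_b below 0.02 m/s and distance of each of bar_a_mid, bar_c_mid from where it was at the start of the episode below 0.02 m) or (value of joint rider between 0.015 and 0.023 m and x of bar_c_mid in the frame of small_board between -0.04 and 0.04 m and y of bar_c_mid in the frame of small_board between -0.05 and 0.05 m and z of bar_c_mid in the frame of small_board between 0.012 and 0.019 m and linear speed of bar_c below 0.02 m/s and distance of each of bar_a_mid, bar_b_mid from where it was at the start of the episode below 0.02 m))); the robot touches nothing.
It fails at once if the bar is forced: more than 60 N between a bar and the gauge, all contacts summed (about 30 N of push) (contact force between any of bar_a, bar_b, bar_c and gauge above 60 N).
It fails at once if the gripper moves the rider (contact force between the fingers and rider above 0.5 N).
It fails at once if the cup or the tin is moved by more than 20 mm (distance of any of cup, tin from where it was at the start of the episode above 0.02 m).
It also fails if it takes over 72 s, if anything falls off the work surface, if the arm or the gripper's body presses on something with over 40 N, if the wrist force passes 120 N, or if a joint passes its speed limit or range.

## Working session

There is one attempt and no reset: what is moved stays moved. The work goes in short steps, Python scripts to look and compute and a tool call to move; the robot and the scene stay as the last step left them, time stands still between calls to the robot, and variables do not carry over. Pictures are saved under pics/ and viewed, about 8 in all and at most 12, crops included, and the job is handed in when it is done.

Besides the shell and the picture viewer there is one more tool, called after "Request:" by a JSON object that holds its "op" and its "data". jog_arm: Moves the arm, as the interface text tells. Its arguments: {"type":"object","properties":{"series":{"type":"array"}},"required":["series"]}

```bash
mkdir -p pics; python3 - <<'E'
from cell import *
import cv2,numpy as np
s=read_state();print(s)
for n in("top","side"):
    d=get_image(n);cv2.imwrite(f"pics/{n}0.png",d["img"][:,:,::-1]);np.savez(f"{n}0.npz",**d)
    print(n,d["fovy"],d["cx"],d["cy"],np.round(d["cam_to_world"],4).tolist(),[k for k in d])
E
```

```text
{'clock': 0.0, 'qpos': array([ 1.06820447,  0.62936061,  0.03844327,  1.51839593, -0.02697561,
        0.99629164, -0.02000336]), 'qd': array([-6.45482494e-04, -2.10207422e-03,  7.86086751e-04,  4.46316412e-05,
       -2.28276380e-04,  1.26980845e-04, -1.76640307e-03]), 'tau': array([-7.26843555e-04, -5.63405192e+01,  1.22564860e+00, -1.93451482e+01,
        1.09168596e-02,  1.03653042e-02,  1.48466148e-05]), 'eef_pos': array([ 274.74168991, -588.42870262,  255.37075932]), 'tool_rot': array([-1.54593259,  1.56885888,  2.03246014]), 'force': array([-0.05884601, -0.06984432,  0.37473341]), 'torque': array([-0.00723407, -0.04078216, -0.07314545]), 'width': 85.39938761089527}
top 51.48173675432598 319.09433396701166 197.86080515350162 [[-0.0211, 0.987, -0.1596, 327.12], [-0.9997, -0.0227, -0.0082, 11.4978], [-0.0117, 0.1594, 0.9871, 1221.8307], [0.0, 0.0, 0.0, 1.0]] ['img', 'range_z', 'fovy', 'cx', 'cy', 'cam_to_world']
side 42.8471835300623 319.9387368055226 195.7614236409923 [[0.9043, 0.2449, -0.3496, -50.6908], [-0.4269, 0.5137, -0.7443, -1266.7018], [-0.0027, 0.8223, 0.5691, 1025.6458], [0.0, 0.0, 0.0, 1.0]] ['img', 'range_z', 'fovy', 'cx', 'cy', 'cam_to_world']
```

View pics/top0.png

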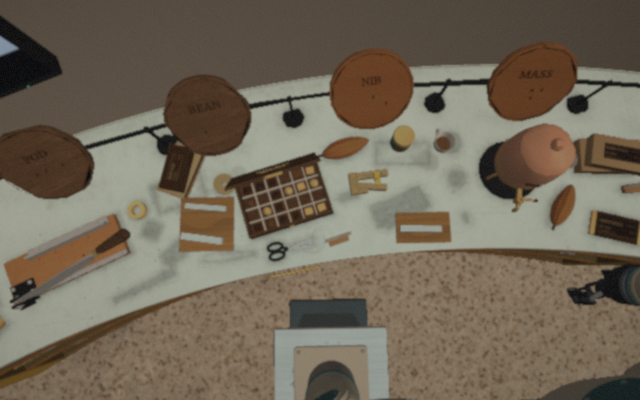

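View pics/side0.png

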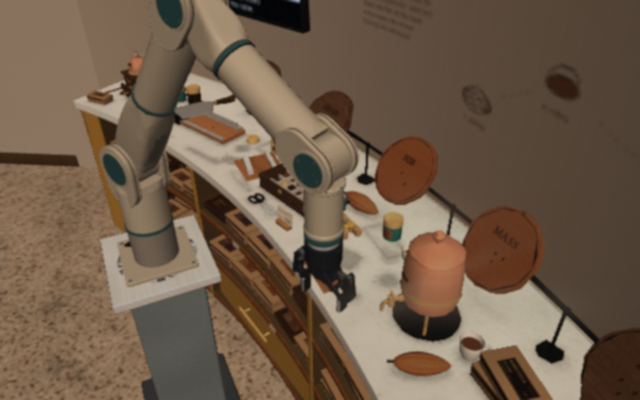

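The top picture shows the small board with its bar at (423,227), the gauge at (368,181), the large board with two bars at (207,222), the tin at (402,138) and the cup at (443,140). In the side picture the arm hides the small board and part of the gauge.

```bash
cat > h.py <<'E'
import numpy as np,cv2
from scipy.spatial.transform import Rotation as Ro
def cam(d):
    M=np.array(d["cam_to_world"]);f=200/np.tan(np.radians(float(d["fovy"]))/2);return M,f,float(d["cx"]),float(d["cy"])
def ray(d,u,v,z):
    M,f,cx,cy=cam(d);u=np.asarray(u,float);v=np.asarray(v,float)
    r=np.stack([(u-cx)/f,-(v-cy)/f,-np.ones_like(u)],-1)@M[:3,:3].T
    return M[:3,3]+r*((z-M[2,3])/r[...,2])[...,None]
def pts(d):
    M,f,cx,cy=cam(d);v,u=np.mgrid[:400,:640];Z=d["range_z"]
    return np.stack([(u-cx)/f*Z,-(v-cy)/f*Z,-Z],-1)@M[:3,:3].T+M[:3,3]
def proj(d,p):
    M,f,cx,cy=cam(d);c=(np.asarray(p,float)-M[:3,3])@M[:3,:3];return np.stack([cx+f*c[...,0]/-c[...,2],cy-f*c[...,1]/-c[...,2]],-1)
E
python3 - <<'E'
from h import *
d=dict(np.load("top0.npz"));P=pts(d)
c=d["img"][130:250,335:465,::-1];cv2.imwrite("pics/topcrop.png",cv2.resize(c,None,fx=6,fy=4.6 if 0 else 6,interpolation=cv2.INTER_CUBIC)[:600*2][:720])
c=d["img"][160:250,340:460,::-1];cv2.imwrite("pics/topcrop.png",cv2.resize(c,None,fx=6.5,fy=6.5,interpolation=cv2.INTER_CUBIC))
z=P[...,2]
print("gauge z rows168-196 cols 346-390");
for r in range(168,197,2):print(r,np.round(z[r,346:392:2]).astype(int))
print("board")
for r in range(208,246,3):print(r,np.round(z[r,392:456:4]).astype(int))
E
```

```text
gauge z rows168-196 cols 346-390
168 [-4 -1 -2  1  6  1 -2 -1 -1 -2  5  1  1  1 -1  5 -5 -2  3 -1 20 -1  1]
170 [-1 -1  0 -4  3  0 -1 -1  3 -2  2 -2 -4 26 24 22 32 24 21 27 21 -5  0]
172 [ 1 -5  0  1 26 23 19 29 23 21 23 23 26 24 29 29 29 25 25 19 22 22 -4]
174 [ 4  4 24 25 22 21 26 24 26 26 24 26 24 22 30 27 28 21 28 24 27 23 -1]
176 [ 3  1 24 27 24 24 23 24 23 23 25 25 22 26 21 37 39 20 10  5  0 -2 -3]
178 [ 2  0 24 24 22 25 22 18 24 19 17 11  6  2 15 30 31 34  0  0 -2  1  1]
180 [ 1 -5 25 25 25 26 21  3  2  1  4  5  0 -4  6 31 29 32 -5  0 -1  0  4]
182 [-4 -2 21 20 22 28 26 28 25 28  1 -1  1 -2 -1 30 32 32  3 -3 -2  0  4]
184 [ 1 -1 24 24 26 28 24 19 26 23 19 28 24 21 22 26 22 28 25 22 24  0 -4]
186 [-2 -3 16 22 23 24 27 19 25 23 24 22 24 21 23 23 26 24 24 22 22  2  1]
188 [-2  2  3 24 25 22 25 27 24 22 25 24 23 23 23 21 21 26 20 24 23  0  1]
190 [ 4  4 -4 26 24 26 22 30 29 24 23 22  0  2 -1  0  4  4  4  9  9  0  3]
192 [ 4 -3 -4 26 24 22 28 27 26 21 17 -4  1  2 -1  0 -2 -3  3  7  3  3 -5]
194 [ 2  3 -4 18 14  9 -3  0 -3 -4  0 -1 -1  3 -3  3  0  0  3 -5 -1  1 -2]
196 [ 1 -2  1 -3  1 -3  0 -2 -3 -1  3 -1  0  1 -2  0  0 -2 -1 -2 -1 -2  0]
board
208 [-3  0  1 -4 -3  2  3  1  3 -1  0  0 -3  2  0  0]
211 [-3 -1  2 -5 -3 -1 -1 -1 -3  0 -1 -1  2  5  5  2]
214 [ 3  4  4  6  5  6  2  7  1  8  8  4  4  5  9 -6]
217 [-3  3  4  6  3 -1  4  5  7  4  6  5  5  8 11 -3]
220 [-2  5  4  8  8  7  2  6  5  6  8  3  3  5  8  3]
223 [-1  4  6  6  3  5 10  6  8  7  9  8  4 11  4 -1]
226 [-2  4 16 24 20 21 23 25 23 22 22 25 24  4  4  1]
229 [-2  3 23 23 25 27 21 21 27 19 23 22 25  6  3 -1]
232 [-3  3  2  3  7  5  3  4  3  3  7  7  4  4  3 -3]
235 [  -1   -6    3 1222    5    5    6    6    6    8    4    5    6    2
    3    2]
238 [ 4 -2  9  3  6  4  1  5  4  3  7  5  5  6  8 -4]
241 [-4  3  5  6  1  5  1  3 11  4  4  5  4  7  6 -5]
244 [ 4  0  2 -4  0  3  1 -2 -3 -1 -2 -3 -1 -3  1  0]
```

View pics/topcrop.png

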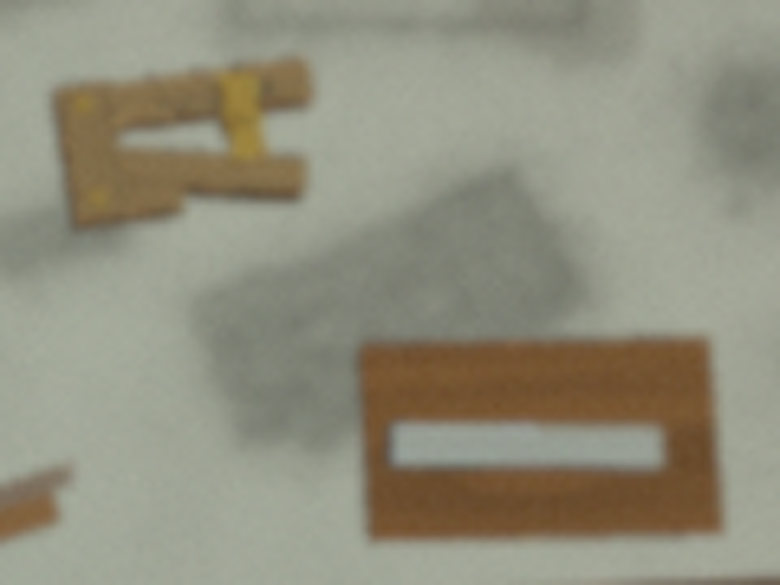

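```bash
cat >> h.py <<'E'
def linefit(p):
    c=p.mean(0);u,s,vt=np.linalg.svd(p-c);r=np.abs((p-c)@vt[1]);k=r<=np.percentile(r,80);c=p[k].mean(0);vt=np.linalg.svd(p[k]-c)[2];return c,vt[0],np.abs((p[k]-c)@vt[1]).max()
def rect(d,mask,z,roi):
    """largest contour in roi, upsampled mask; returns world xy of contour on plane z and min-area rect"""
    cs=cv2.findContours(mask,cv2.RETR_EXTERNAL,cv2.CHAIN_APPROX_NONE)[0];return max(cs,key=cv2.contourArea)
K=8
def up(img,roi): # roi u0,v0,u1,v1
    u0,v0,u1,v1=roi;return cv2.resize(img[v0:v1,u0:u1],None,fx=K,fy=K,interpolation=cv2.INTER_CUBIC)
def topx(roi,c): # upsampled px -> orig px
    c=c.reshape(-1,2).astype(float);return (c[:,0]+.5)/K-.5+roi[0],(c[:,1]+.5)/K-.5+roi[1]
def boxw(d,mask,roi,z):
    c=rect(d,mask,z,roi);u,v=topx(roi,c);w=ray(d,u,v,z)[:,:2]
    (x,y),(a,b),_=r=cv2.minAreaRect(w.astype(np.float32));bx=cv2.boxPoints(r);e=[bx[1]-bx[0],bx[2]-bx[1]];e=max(e,key=np.linalg.norm)
    return np.round([x,y],1),np.round(sorted([a,b]),1),round(float(np.degrees(np.arctan2(e[1],e[0]))%180),2),w
E
python3 - <<'E'
from h import *
d=dict(np.load("top0.npz"));im=d["img"]
roi=(390,205,456,248);U=up(im,roi);hsv=cv2.cvtColor(U,cv2.COLOR_RGB2HSV)
bm=(hsv[...,1]>90).astype(np.uint8)
print("board z5",boxw(d,bm,roi,5)[:3])
cs,hi=cv2.findContours(bm,cv2.RETR_CCOMP,cv2.CHAIN_APPROX_NONE)
hole=np.zeros_like(bm);big=max([c for c,h in zip(cs,hi[0]) if h[3]>=0],key=cv2.contourArea);cv2.drawContours(hole,[big],-1,1,-1)
for z in(5,14,23):print("bar z",z,boxw(d,hole,roi,z)[:3])
roi=(344,164,394,200);U=up(im,roi);hsv=cv2.cvtColor(U,cv2.COLOR_RGB2HSV)
print(np.percentile(hsv[...,1],[5,25,50,75,95]))
gm=(hsv[...,1]>65).astype(np.uint8)
c=rect(d,gm,24,roi);u,v=topx(roi,c);w=ray(d,u,v,24)[:,:2]
g=np.argsort(w[:,1]);
# upper outer edge: for each y, max x
ys=np.arange(np.ceil(w[:,1].min()),w[:,1].max(),2)
print("y range",w[:,1].min(),w[:,1].max(),"x",w[:,0].min(),w[:,0].max())
top=np.array([[w[abs(w[:,1]-y)<1.2][:,0].max(),y] for y in ys]);bot=np.array([[w[abs(w[:,1]-y)<1.2][:,0].min(),y] for y in ys])
print(np.c_[ys,top[:,0],bot[:,0]].round(1).tolist())
np.save("gw.npy",w)
roi=(120+55,190,245,258);U=up(im,roi);
vis=cv2.cvtColor(gm*255,cv2.COLOR_GRAY2BGR);U=up(im,(344,164,394,200))[:,:,::-1].copy();cv2.drawContours(U,[c],-1,(0,0,255),1);cv2.imwrite("pics/g.png",cv2.resize(U,None,fx=1.8,fy=1.8))
E
```

```text
board z5 (array([ 430.8, -279.4]), array([ 87.3, 157. ]), 89.93)
bar z 5 (array([ 427.4, -273.3]), array([ 24.5, 127.5]), 88.1)
bar z 14 (array([ 426.7, -271.2]), array([ 24.3, 126.5]), 88.1)
bar z 23 (array([ 425.9, -269.1]), array([ 24.1, 125.6]), 88.1)
[ 22.  23.  26. 104. 120.]
y range -181.17300673289486 -65.70493181158506 x 528.3003353640288 603.2968186751265
[[-181.0, 600.1, 585.0], [-179.0, 602.4, 583.5], [-177.0, 602.8, 546.1], [-175.0, 603.2, 542.4], [-173.0, 603.3, 540.3], [-171.0, 603.3, 539.9], [-169.0, 603.0, 539.9], [-167.0, 602.7, 540.0], [-165.0, 602.3, 540.0], [-163.0, 602.3, 540.1], [-161.0, 601.7, 540.2], [-159.0, 601.7, 540.2], [-157.0, 601.7, 540.2], [-155.0, 601.5, 540.6], [-153.0, 601.5, 540.7], [-151.0, 601.1, 541.1], [-149.0, 600.8, 541.5], [-147.0, 600.5, 541.6], [-145.0, 600.2, 542.0], [-143.0, 600.2, 541.7], [-141.0, 599.9, 541.7], [-139.0, 599.5, 542.1], [-137.0, 599.2, 542.2], [-135.0, 598.5, 542.2], [-133.0, 598.2, 542.6], [-131.0, 598.2, 542.7], [-129.0, 597.9, 543.1], [-127.0, 598.0, 543.1], [-125.0, 598.0, 542.8], [-123.0, 597.6, 541.0], [-121.0, 597.3, 536.6], [-119.0, 597.0, 534.8], [-117.0, 596.6, 534.5], [-115.0, 596.3, 533.8], [-113.0, 596.0, 533.5], [-111.0, 595.7, 532.8], [-109.0, 595.7, 532.4], [-107.0, 595.4, 532.4], [-105.0, 595.0, 532.1], [-103.0, 594.8, 532.2], [-101.0, 594.8, 531.9], [-99.0, 594.4, 531.6], [-97.0, 594.1, 531.2], [-95.0, 593.8, 530.9], [-93.0, 593.9, 530.6], [-91.0, 593.9, 530.2], [-89.0, 594.3, 529.9], [-87.0, 594.4, 529.6], [-85.0, 594.4, 529.6], [-83.0, 594.4, 529.0], [-81.0, 594.1, 528.6], [-79.0, 594.1, 528.3], [-77.0, 593.5, 528.3], [-75.0, 593.1, 528.7], [-73.0, 593.2, 528.8], [-71.0, 592.8, 530.7], [-69.0, 592.5, 544.9], [-67.0, 591.8, 562.8]]
```

Request:
{"op": "jog_arm", "data": {"series": [[[0,0,0],[0,0,0],-1]]}}

```text
clock: 0.22
eef_pos: [274.9, -588.7, 255.8]
tool_rot: [-1.597, 1.57, 1.982]
force: [-0.6, 0.4, 0.5]
width: 85.1
```

```bash
python3 -c "
from cell import *
from h import *
s=read_state();print(s['clock'],np.round(Ro.from_euler('xyz',s['tool_rot']).as_matrix(),3).tolist(),s['eef_pos'])"
```

```text
0.225 [[-0.0, 0.423, -0.906], [0.001, -0.906, -0.423], [-1.0, -0.001, -0.0]] [ 274.89178174 -588.70674205  255.82790507]
```

View pics/g.png

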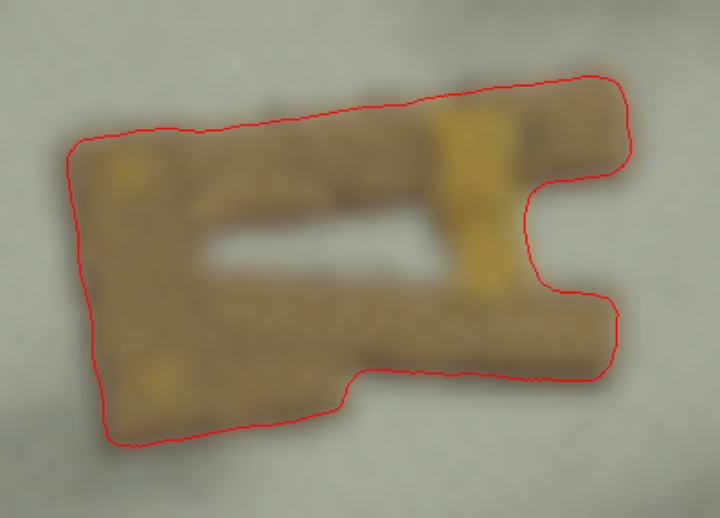

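The contour follows the gauge: straight side on top in this view, mouth to the right, and rider at (475,200) in the crop. I'll move the arm aside for an unobstructed side view.

```bash
cat >> h.py <<'E'
def plan(st,pos,yd,n,hand,dz0=None):
    """rows of tool-frame increments from current (p,R) to pos with tool y axis at angle yd (deg), tool x down"""
    p,R=st;pos=np.array(pos,float)
    yy=np.radians(yd);Y=np.array([np.cos(yy),np.sin(yy),0]);X=np.array([0,0,-1.]);T=np.stack([X,Y,np.cross(X,Y)],1)
    rv=Ro.from_matrix(R.T@T).as_rotvec(degrees=True)/n;out=[]
    for i in range(n):
        r=np.round(rv,2);out0=R@Ro.from_rotvec(r,degrees=True).as_matrix()
        sh=np.round(R.T@((pos-p)/(n-i)),1);out.append([r.tolist(),sh.tolist(),hand]);p=p+R@sh;R=out0
    print(str(out).replace("-0.0,","0,"));return p,R
def now():
    from cell import read_state
    s=read_state();return s["eef_pos"],Ro.from_euler("xyz",s["tool_rot"]).as_matrix()
E
python3 - <<'E'
from h import *
d=dict(np.load("top0.npz"))
print("straight face bottom",ray(d,385.2,175.65,0),"slope inner top",ray(d,381.7,183.6,24))
s=now();s=plan(s,[400,-350,270],-35,8,-1);s=plan(s,[470,0,280],-5,8,-1);s=plan(s,[470,130,280],-5,3,-1)
E
```

```text
straight face bottom [ 587.71225946 -178.34352446    0.        ] slope inner top [ 559.00299887 -163.25186992   24.        ]
[[[-3.75, 0, 0.01], [-1.8, -20.4, -26.8], -1], [[-3.75, 0, 0.01], [-1.7, -18.6, -28.1], -1], [[-3.75, 0, 0.01], [-1.8, -16.8, -29.2], -1], [[-3.75, 0, 0.01], [-1.8, -14.8, -30.3], -1], [[-3.75, 0, 0.01], [-1.7, -12.8, -31.2], -1], [[-3.75, 0, 0.01], [-1.8, -10.7, -31.9], -1], [[-3.75, 0, 0.01], [-1.7, -8.6, -32.6], -1], [[-3.75, 0, 0.01], [-1.8, -6.5, -33.0], -1]]
[[[-3.75, 0, -0.0], [-1.3, -17.9, -40.9], -1], [[-3.75, 0, -0.0], [-1.2, -15.2, -41.9], -1], [[-3.75, 0, -0.0], [-1.3, -12.4, -42.9], -1], [[-3.75, 0, -0.0], [-1.2, -9.6, -43.6], -1], [[-3.75, 0, -0.0], [-1.3, -6.7, -44.1], -1], [[-3.75, 0, -0.0], [-1.2, -3.8, -44.4], -1], [[-3.75, 0, -0.0], [-1.3, -0.9, -44.6], -1], [[-3.75, 0, -0.0], [-1.2, 1.9, -44.6], -1]]
[[[0.01, 0.0, -0.01], [0, -3.7, -43.2], -1], [[0.01, 0.0, -0.01], [0, -3.8, -43.2], -1], [[0.01, 0.0, -0.01], [0, -3.7, -43.1], -1]]
```

Request:
{"op": "jog_arm", "data": {"series": [[[-3.75,0,0],[-1.8,-20.4,-26.8],-1],[[-3.75,0,0],[-1.7,-18.6,-28.1],-1],[[-3.75,0,0],[-1.8,-16.8,-29.2],-1],[[-3.75,0,0],[-1.8,-14.8,-30.3],-1],[[-3.75,0,0],[-1.7,-12.8,-31.2],-1],[[-3.75,0,0],[-1.8,-10.7,-31.9],-1],[[-3.75,0,0],[-1.7,-8.6,-32.6],-1],[[-3.75,0,0],[-1.8,-6.5,-33],-1]]}}

```text
clock: 1.23
eef_pos: [400.5, -349.3, 270.5]
tool_rot: [2.181, 1.571, 0.001]
force: [0.3, -0.7, -0.7]
width: 85.5
```

Request:
{"op": "jog_arm", "data": {"series": [[[-3.75,0,0],[-1.3,-17.9,-40.9],-1],[[-3.75,0,0],[-1.2,-15.2,-41.9],-1],[[-3.75,0,0],[-1.3,-12.4,-42.9],-1],[[-3.75,0,0],[-1.2,-9.6,-43.6],-1],[[-3.75,0,0],[-1.3,-6.7,-44.1],-1],[[-3.75,0,0],[-1.2,-3.8,-44.4],-1],[[-3.75,0,0],[-1.3,-0.9,-44.6],-1],[[-3.75,0,0],[-1.2,1.9,-44.6],-1]]}}

```text
clock: 2.22
eef_pos: [470.3, 1.1, 280.6]
tool_rot: [1.259, 1.57, -0.397]
force: [0.8, 0.1, -0.1]
width: 85.3
```

Request:
{"op": "jog_arm", "data": {"series": [[[0,0,0],[0,-3.7,-43.2],-1],[[0,0,0],[0,-3.8,-43.2],-1],[[0,0,0],[0,-3.7,-43.1],-1],[[0,0,0],[0,0,0],-1]]}}

```text
clock: 2.72
eef_pos: [469.8, 133.7, 280.6]
tool_rot: [2.995, 1.568, 1.344]
force: [-0.3, -0.8, -0.4]
width: 85.3
```

```bash
python3 - <<'E'
from h import *
from cell import *
s=read_state();print(s['clock'],s['eef_pos'])
d=get_image("side");np.savez("side1.npz",**d);im=d["img"]
print(proj(d,[[430,-280,5],[582,-173,24],[530,-70,24],[427,-271,23]]))
c=im[180:320,270:410,::-1];cv2.imwrite("pics/side1c.png",cv2.resize(c,None,fx=5,fy=5*.85,interpolation=cv2.INTER_CUBIC)[:600])
E
```

```text
2.725 [469.76461545 133.74471902 280.62309058]
[[325.52449324 269.53702803]
 [354.22777306 229.69536781]
 [325.14439717 216.19462802]
 [323.26553189 263.32361247]]
```

View pics/side1c.png

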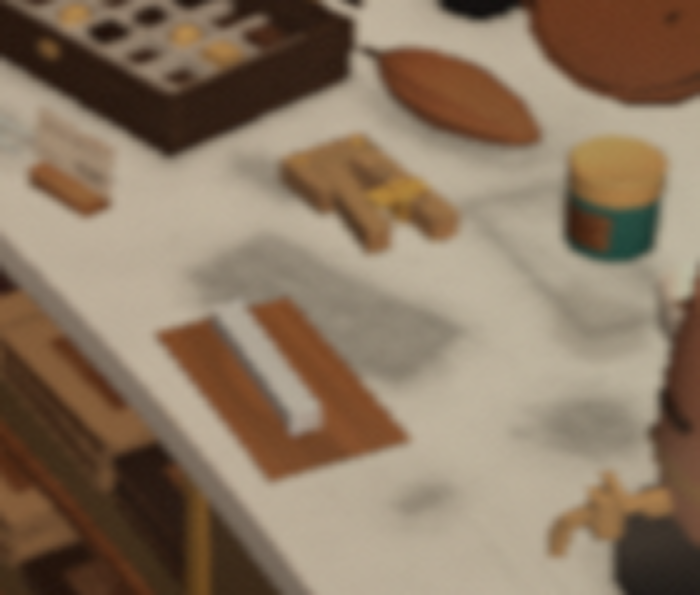

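The side view is clear. The gauge mouth is near crop (410,230), the rider at (395,195), and the bar from (230,310) to (305,415) on the small board. Next I'll compare edges across the two views.

```bash
python3 - <<'E'
from h import *
from scipy.spatial import ConvexHull
T=dict(np.load("top0.npz"));S=dict(np.load("side1.npz"))
def hull(d,roi,thr):
    U=up(d["img"],roi);h=cv2.cvtColor(U,cv2.COLOR_RGB2HSV);m=(h[...,1]>thr).astype(np.uint8);c=rect(d,m,0,roi);return topx(roi,c),m
gt,_=hull(T,(344,164,394,200),65)
roi=(322,207,366,243);U=up(S["img"],roi);h=cv2.cvtColor(U,cv2.COLOR_RGB2HSV);print("sat",np.percentile(h[...,1],[5,25,50,75,95]))
gs,_=hull(S,roi,85)
for z in(18,24,30):
  for nm,d,g in(("T",T,gt),("S",S,gs)):
    w=ray(d,*g,z)[:,:2]
    a=np.radians(7.3);ex=np.array([-np.sin(a),np.cos(a)]);en=np.array([-np.cos(a),-np.sin(a)])
    s,n=w@ex,w@en
    # outer edge: min n along s
    pts_=[]
    for q in np.linspace(s.min()+15,s.max()-15,30):
        k=abs(s-q)<1.5
        if k.any():i=np.where(k)[0][np.argmin(n[k])];pts_.append(w[i])
    c,dr,r=linefit(np.array(pts_));dr=dr*np.sign(dr[1]);
    print(z,nm,"outer edge ang",round(np.degrees(np.arctan2(-dr[0],dr[1])),2),"n@s=-210",round(float(c@en+(-210-c@ex)/(dr@ex)*(dr@en)),2),"smin(end straight)",s.min().round(1),"smin low arm",s[n>-537].min().round(1),"smax",s.max().round(1),"nmax",n.max().round(1),"res",r.round(2))
# bar, two views
for z in(14,20,23,26):
  for nm,d,roi in(("T",T,(396,217,448,240)),("S",S,(310,247,338,287))):
    U=up(d["img"],roi);h=cv2.cvtColor(U,cv2.COLOR_RGB2HSV)
    m=(h[...,1]<70).astype(np.uint8)
    if nm=="S":m=((h[...,1]<70)&(h[...,2]>np.percentile(h[...,2],0))).astype(np.uint8);m=cv2.morphologyEx(m,cv2.MORPH_OPEN,np.ones((5,5),np.uint8))
    print(z,nm,boxw(d,m,roi,z)[:3])
    if z==14:cv2.imwrite(f"m{nm}.png",m*255)
for nm,d,roi in(("S",S,(298,245,356,296)),):
    U=up(d["img"],roi);h=cv2.cvtColor(U,cv2.COLOR_RGB2HSV);m=(h[...,1]>100).astype(np.uint8);m=cv2.morphologyEx(m,cv2.MORPH_OPEN,np.ones((9,9),np.uint8))
    for z in(0,5,10):print("board",nm,z,boxw(d,m,roi,z)[:3])
a=cv2.resize(U[:,:,::-1],None,fx=1,fy=1);V=up(S["img"],(322,207,366,243))[:,:,::-1].copy();c=rect(S,(cv2.cvtColor(up(S["img"],(322,207,366,243)),cv2.COLOR_RGB2HSV)[...,1]>85).astype(np.uint8),0,0);cv2.drawContours(V,[c],-1,(0,0,255),1);cv2.imwrite("pics/gs.png",cv2.resize(V,None,fx=2,fy=2))
E
```

```text
sat [ 43.  46.  50. 135. 159.]
18 T outer edge ang 7.0 n@s=-210 -578.14 smin(end straight) -256.3 smin low arm -246.9 smax -139.1 nmax -514.7 res 0.65
18 S outer edge ang 6.42 n@s=-210 -580.92 smin(end straight) -272.0 smin low arm -261.4 smax -133.0 nmax -504.4 res 1.85
24 T outer edge ang 7.0 n@s=-210 -576.88 smin(end straight) -255.2 smin low arm -245.8 smax -138.5 nmax -513.8 res 0.65
24 S outer edge ang 6.42 n@s=-210 -576.3 smin(end straight) -277.8 smin low arm -267.3 smax -139.6 nmax -500.1 res 1.84
30 T outer edge ang 7.01 n@s=-210 -575.62 smin(end straight) -254.0 smin low arm -244.7 smax -138.0 nmax -512.8 res 0.6
30 S outer edge ang 6.42 n@s=-210 -571.68 smin(end straight) -283.6 smin low arm -277.9 smax -146.3 nmax -495.9 res 1.83
14 T (array([ 426.7, -271.2]), array([ 22.1, 124.3]), 88.11)
14 S (array([ 432.2, -262.3]), array([ 85. , 150.3]), 64.55)
20 T (array([ 426.2, -269.8]), array([ 22. , 123.7]), 88.11)
20 S (array([ 429.3, -268.2]), array([ 84.5, 149.4]), 64.55)
23 T (array([ 425.9, -269.1]), array([ 21.9, 123.4]), 88.11)
23 S (array([ 427.9, -271.2]), array([ 84.2, 149. ]), 64.55)
26 T (array([ 425.7, -268.4]), array([ 21.9, 123.1]), 88.11)
26 S (array([ 426.4, -274.2]), array([ 84. , 148.5]), 64.55)
board S 0 (array([ 431.5, -276.4]), array([ 89.9, 161.6]), 89.94)
board S 5 (array([ 429.2, -281.3]), array([ 89.5, 160.9]), 89.94)
board S 10 (array([ 426.8, -286.1]), array([ 89.1, 160.1]), 89.94)
```

View pics/gs.png

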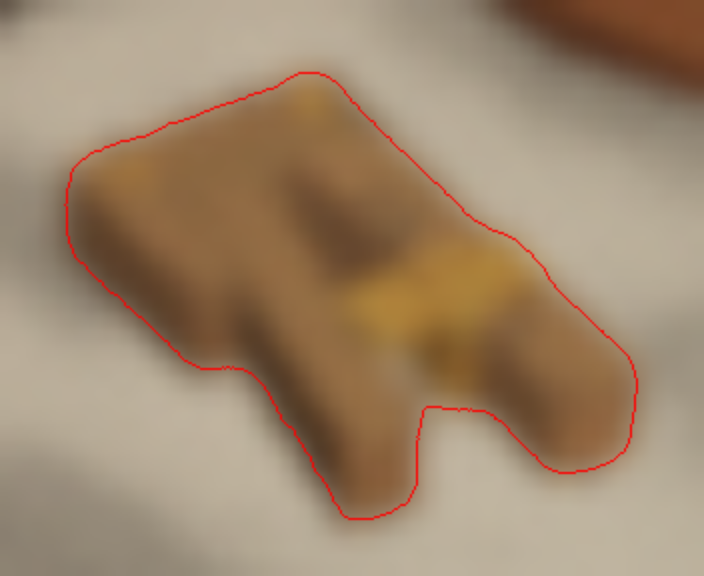

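```bash
python3 - <<'E'
from h import *
S=dict(np.load("side1.npz"));a=np.radians(7.0);ex=np.array([-np.sin(a),np.cos(a)]);en=np.array([-np.cos(a),-np.sin(a)])
for nm,u,v,z in(("straight bot L",545,463,0),("straight bot R",620,460,0),("slope bot L",343,517,0),("slope bot R",408,502,0),("slope top R",418,415,24),("straight face/top at end",548,440,0),("back left top",72,165,24),("back right",320,73,24)):
    w=ray(S,322+u/16-.5,207+v/16-.5,z)[:2];print(nm,w.round(1),"s",(w@ex).round(1),"n",(w@en).round(1))
s=now();s=plan(s,[430,-150,200],-1.9,7,-1);s=plan(s,[425.7,-296,110],-1.9,4,-1);s=plan(s,[425.7,-296,33],-1.9,4,-1)
E
```

```text
straight bot L [ 587.  -174.4] s -244.6 n -561.4
straight bot R [ 600.9 -179.9] s -251.8 n -574.5
slope bot L [ 543.1 -172.1] s -237.0 n -518.1
slope bot R [ 556.8 -173.4] s -240.0 n -531.5
slope top R [ 556.8 -176.2] s -242.8 n -531.2
straight face/top at end [ 591.  -168.3] s -239.0 n -566.1
back left top [531.1 -74.2] s -138.4 n -518.1
back right [591.1 -67.9] s -139.4 n -578.4
[[[-0.41, 0, 0.0], [11.5, -2.3, 40.5], -1], [[-0.41, 0, 0.0], [11.5, -2.6, 40.5], -1], [[-0.41, 0, 0.0], [11.5, -2.9, 40.4], -1], [[-0.41, 0, 0.0], [11.5, -3.2, 40.4], -1], [[-0.41, 0, 0.0], [11.4, -3.5, 40.4], -1], [[-0.41, 0, 0.0], [11.5, -3.8, 40.4], -1], [[-0.41, 0, 0.0], [11.4, -4.1, 40.4], -1]]
[[[0, 0, 0.0], [22.5, 0.2, 36.5], -1], [[0, 0, 0.0], [22.5, 0.1, 36.5], -1], [[0, 0, 0.0], [22.5, 0.2, 36.5], -1], [[0, 0, 0.0], [22.5, 0.1, 36.6], -1]]
[[[0, 0, 0.0], [19.2, 0.0, -0.0], -1], [[0, 0, 0.0], [19.3, 0.0, -0.0], -1], [[0, 0, 0.0], [19.2, 0.0, -0.0], -1], [[0, 0, 0.0], [19.3, 0.0, -0.0], -1]]
```

Request:
{"op": "jog_arm", "data": {"series": [[[-0.4,0,0],[11.5,-2.3,40.5],-1],[[-0.4,0,0],[11.5,-2.6,40.5],-1],[[-0.4,0,0],[11.5,-2.9,40.4],-1],[[-0.4,0,0],[11.5,-3.2,40.4],-1],[[-0.4,0,0],[11.4,-3.5,40.4],-1],[[-0.4,0,0],[11.5,-3.8,40.4],-1],[[-0.4,0,0],[11.4,-4.1,40.4],-1]]}}

```text
clock: 3.65
eef_pos: [428.0, -154.2, 199.8]
tool_rot: [-0.32, 1.57, -1.931]
force: [0.8, -0.2, 1.0]
width: 85.3
```

Request:
{"op": "jog_arm", "data": {"series": [[[0,0,0],[22.5,0.2,36.5],-1],[[0,0,0],[22.5,0.1,36.5],-1],[[0,0,0],[22.5,0.2,36.5],-1],[[0,0,0],[22.5,0.1,36.6],-1],[[0,0,0],[0,0,0],-1],[[0,0,0],[0,0,0],-1]]}}

```text
clock: 4.4
eef_pos: [423.5, -297.4, 110.2]
tool_rot: [-2.163, 1.57, 2.51]
force: [0.7, 0.8, 0.1]
width: 85.6
```

```bash
python3 - <<'E'
from h import *
s=now();print(s[0],np.degrees(np.arctan2(s[1][1,1],s[1][0,1])))
s=plan(s,[425.7,-296,33],-1.9,4,-1)
E
```

```text
[ 423.45556208 -297.40377224  110.16477997] -2.250505528579951
[[[-0.09, -0.01, 0.01], [19.3, 0.6, -0.4], -1], [[-0.09, -0.01, 0.01], [19.3, 0.5, -0.4], -1], [[-0.09, -0.01, 0.01], [19.3, 0.6, -0.3], -1], [[-0.09, -0.01, 0.01], [19.3, 0.5, -0.4], -1]]
```

Request:
{"op": "jog_arm", "data": {"series": [[[-0.1,0,0],[19.3,0.6,-0.4],-1],[[-0.1,0,0],[19.3,0.5,-0.4],-1],[[-0.1,0,0],[19.3,0.6,-0.3],-1],[[-0.1,0,0],[19.3,0.5,-0.4],-1],[[0,0,0],[0,0,0],0]]}}

```text
clock: 5.03
eef_pos: [426.3, -294.4, 32.7]
tool_rot: [-2.282, 1.569, 2.401]
force: [-0.3, 0.4, 0.6]
width: 70.0
```

Request:
{"op": "jog_arm", "data": {"series": [[[0,0,0],[0,0,0],0.4],[[0,0,0],[0,0,0],1],[[0,0,0],[0,0,0],1],[[0,0,0],[0,0,0],1],[[0,0,0],[0,0,0],1]]}}

```text
clock: 5.65
eef_pos: [426.8, -296.1, 33.9]
tool_rot: [0.923, 1.569, -0.679]
force: [0.2, 1.2, 7.7]
width: 16.2
```

Request:
{"op": "jog_arm", "data": {"series": [[[0,0,0],[-5,0,0],1],[[0,0,0],[-15,0,0],1],[[0,0,0],[-30,0,0],1],[[0,0,0],[-20,0,0],1],[[0,0,0],[0,0,0],1],[[0,0,0],[0,0,0],1]]}}

```text
clock: 6.4
eef_pos: [426.1, -295.8, 102.8]
tool_rot: [-1.81, 1.57, 2.872]
force: [-0.2, -0.1, -1.2]
width: 16.2
```

```bash
python3 - <<'E'
from h import *
from cell import *
s=now();print(s[0],np.degrees(np.arctan2(s[1][1,1],s[1][0,1])),read_state()['width'],read_state()['force'])
for n in("side","top"):
    d=get_image(n);np.savez(n+"2.npz",**d)
    p=proj(d,s[0]+[0,10,-20]).round().astype(int);print(p)
    c=d["img"][p[1]-40:p[1]+40,p[0]-45:p[0]+45,::-1];cv2.imwrite(f"{n}2.png",cv2.resize(c,(395,350),interpolation=cv2.INTER_CUBIC))
cv2.imwrite("pics/lift.png",np.hstack([cv2.imread("side2.png"),cv2.imread("top2.png")]))
E
```

```text
[ 426.08796779 -295.81151045  102.76522177] -1.7890896231048343 16.245537120937694 [-0.20729298 -0.07467312 -1.24057305]
[325 251]
[432 226]
```

View pics/lift.png

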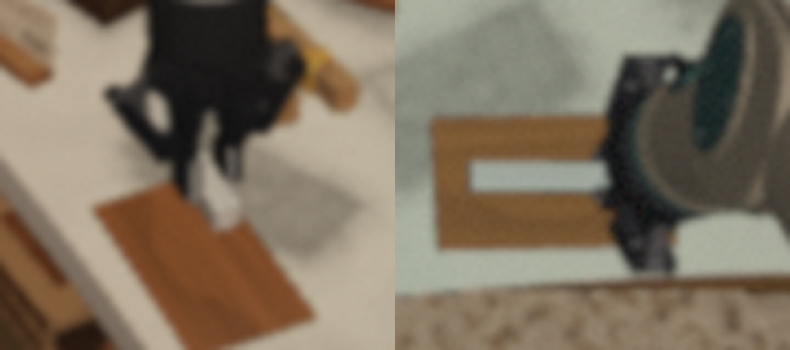

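The bar is held level in the jaws (width 16.2 mm), with its front end visible at top-crop (470,175). The board below is empty.

```bash
python3 - <<'E'
from h import *
T=dict(np.load("top2.npz"));T0=dict(np.load("top0.npz"))
roi=(394,217,424,236);U=up(T["img"],roi);h=cv2.cvtColor(U,cv2.COLOR_RGB2HSV);m=(h[...,1]<70).astype(np.uint8)
n,l,st,ce=cv2.connectedComponentsWithStats(m)
c=rect(T,(l==l[9*8,16*8]).astype(np.uint8),0,0);u,v=topx(roi,c);w=ray(T,u,v,90);print("front y",w[:,1].max(),"x mid",np.median(w[:,0]),w[:,0].min(),w[:,0].max(),"lab",l[72,128])
print("tin/cup",ray(T0,402,150,0),ray(T0,443,150,0),ray(T0,402,131,75),ray(T0,443,131,52))
a=np.radians(7.1);ex=np.array([-np.sin(a),np.cos(a)]);en=np.array([-np.cos(a),-np.sin(a)])
q=lambda s,n,z:[*(s*ex+n*en),z]
L=84.7;s=now()
for f in(-262,-236):print(f,np.round(q(f-L,-544,0),1))
s=plan(s,q(-262-L,-544,100),7.1,5,1);s=plan(s,q(-262-L,-544,45),7.1,3,1)
E
```

```text
front y -206.57799508893177 x mid 426.8739742038699 415.87968331299544 437.55785856590467 lab 2
tin/cup [ 665.94302568 -232.88417462    0.        ] [ 662.92300844 -356.77053884    0.        ] [ 701.34611583 -220.85628899   75.        ] [ 705.86924408 -345.02397726   52.        ]
-262 [ 582.7 -276.8    0. ]
-236 [ 579.5 -251.     0. ]
[[[-1.78, -0.01, 0.02], [0.4, 31.2, -4.7], 1], [[-1.78, -0.01, 0.02], [0.4, 31.4, -3.8], 1], [[-1.78, -0.01, 0.02], [0.4, 31.4, -2.8], 1], [[-1.78, -0.01, 0.02], [0.5, 31.5, -1.8], 1], [[-1.78, -0.01, 0.02], [0.4, 31.6, -0.8], 1]]
[[[0.01, 0.0, -0.01], [18.3, 0, 0.0], 1], [[0.01, 0.0, -0.01], [18.4, 0.0, 0.0], 1], [[0.01, 0.0, -0.01], [18.3, 0.0, 0.0], 1]]
```

Request:
{"op": "jog_arm", "data": {"series": [[[-1.8,0,0],[0.4,31.2,-4.7],1],[[-1.8,0,0],[0.4,31.4,-3.8],1],[[-1.8,0,0],[0.4,31.4,-2.8],1],[[-1.8,0,0],[0.5,31.5,-1.8],1],[[-1.7,0,0],[0.4,31.6,-0.8],1]]}}

```text
clock: 7.12
eef_pos: [583.6, -276.4, 99.5]
tool_rot: [-2.048, 1.569, 2.79]
force: [-0.7, 0.3, -1.5]
width: 16.2
```

Request:
{"op": "jog_arm", "data": {"series": [[[0,0,0],[18.3,0,0],1],[[0,0,0],[18.4,0,0],1],[[0,0,0],[18.3,0,0],1],[[0,0,0],[0,0,0],1],[[0,0,0],[0,0,0],1]]}}

```text
clock: 7.75
eef_pos: [583.2, -277.1, 46.0]
tool_rot: [1.005, 1.571, -0.442]
force: [-0.1, 0.5, -0.4]
width: 16.3
```

```bash
python3 - <<'E'
from h import *
from cell import *
s=now();print(s[0],np.degrees(np.arctan2(s[1][1,1],s[1][0,1])),read_state()['force'])
a=np.radians(7.1);ex=np.array([-np.sin(a),np.cos(a)]);en=np.array([-np.cos(a),-np.sin(a)])
print("s,n",s[0][:2]@ex,s[0][:2]@en)
for n in("side","top"):
    d=get_image(n);np.savez(n+"3.npz",**d)
    p=proj(d,[575,-190,20]).round().astype(int);print(n,p)
    c=d["img"][p[1]-28:p[1]+28,p[0]-31:p[0]+31,::-1];cv2.imwrite(f"{n}3.png",cv2.resize(c,(395,357),interpolation=cv2.INTER_CUBIC))
cv2.imwrite("pics/pre.png",np.hstack([cv2.imread("side3.png"),cv2.imread("top3.png")]))
E
```

```text
[ 583.15330059 -277.14725113   45.96174659] 7.102936781918382 [-0.05429559  0.5006037  -0.39711758]
s,n -347.10067791446755 -544.4258353488024
side [355 234]
top [390 178]
```

View pics/pre.png

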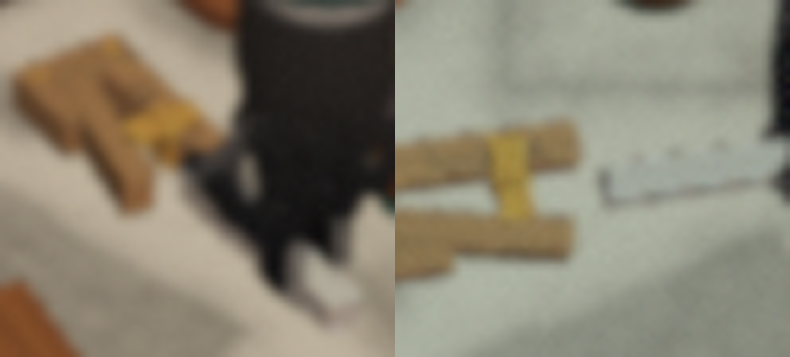

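The top crop shows the bar's front end 6-7 px short of the mouth and roughly aligned, with the rider at (510,175). I'll check the lateral offset numerically.

```bash
python3 - <<'E'
from h import *
T=dict(np.load("top3.npz"))
a=np.radians(7.1);ex=np.array([-np.sin(a),np.cos(a)]);en=np.array([-np.cos(a),-np.sin(a)])
im=T["img"].astype(np.float32)
# edges by vertical gradient max (subpixel) per column
def edge(ch,cols,v0,v1,sgn):
    o=[]
    for u in cols:
        g=cv2.GaussianBlur(ch,(5,3),0)[:,u];dd=np.gradient(g)*sgn;k=v0(u)+int(np.argmax(dd[v0(u):v1(u)]));y0,y1,y2=dd[k-1:k+2];o.append((u,k+.5*(y0-y2)/(y0-2*y1+y2)))
    return np.array(o)
hs=cv2.cvtColor(T["img"],cv2.COLOR_RGB2HSV).astype(np.float32);sat=hs[...,1]
L=lambda p,z:ray(T,p[:,0],p[:,1],z)[:,:2]
def rep(nm,w):
    c,dr,r=linefit(w);dr*=np.sign(dr[1]);print(nm,"ang",round(np.degrees(np.arctan2(-dr[0],dr[1])),2),"n",(c@en).round(2),"s",(c@ex).round(1),"res",r.round(2))
E_=edge(sat,range(352,385),lambda u:166,lambda u:178,+1);rep("outer straight all z24",L(E_,24));rep("  w/o rider",L(E_[[i for i,x in enumerate(E_) if not 371<=x[0]<=380]],24))
E2=edge(sat,range(382,386),lambda u:172,lambda u:181,-1);rep("straight face low z0",L(E2,0));print(E2)
E3=edge(sat,range(380,386),lambda u:180,lambda u:188,+1);rep("slope inner z24",L(E3,24))
E5=edge(sat,range(370,385),lambda u:184,lambda u:194,-1);rep("slope outer z0",L(E5,0));
E6=edge(sat,range(352,362),lambda u:188,lambda u:197,-1);rep("base outer z0",L(E6,0));
g=im.mean(2);V=np.round(g[168:190,393:417:3]).astype(int);print(V)
E

```

```text
outer straight all z24 ang 6.15 n -577.5 s -200.6 res 0.5
  w/o rider ang 6.44 n -577.74 s -194.0 res 0.51
straight face low z0 ang 6.91 n -560.75 s -244.9 res 0.03
[[382.         176.25123596]
 [383.         176.09272766]
 [384.         175.95420837]
 [385.         175.82705688]]
slope inner z24 ang -11.66 n -533.77 s -234.8 res 0.53
slope outer z0 ang -4.43 n -523.33 s -214.8 res 0.06
base outer z0 ang 6.99 n -519.1 s -157.1 res 0.12
[[163 163 165 165 164 164 163 162]
 [166 166 166 168 167 164 166 166]
 [167 167 167 168 168 166 164 164]
 [167 168 169 167 168 167 165 165]
 [170 167 168 165 167 161 160 166]
 [168 166 169 155 166 160 157 164]
 [171 160 171 153 163 162 160 161]
 [165 159 167 159 160 162 160 158]
 [162 159 161 160 160 160 159 162]
 [156 160 162 160 161 161 157 156]
 [154 161 162 163 157 159 145 140]
 [155 163 158 157 143 141 141 146]
 [154 160 136 145 141 149 155 162]
 [137 149 140 153 157 164 164 166]
 [144 157 155 165 168 167 165 165]
 [160 167 169 169 168 165 163 164]
 [169 172 171 168 165 161 161 161]
 [171 172 170 168 163 158 158 155]
 [169 168 167 166 160 159 152 146]
 [170 167 167 162 158 153 145 138]
 [168 169 166 162 155 148 137 130]
 [169 167 166 160 153 142 133 129]]
```

```bash
python3 - <<'E'
from h import *
T=dict(np.load("top3.npz"))
a=np.radians(7.0);ex=np.array([-np.sin(a),np.cos(a)]);en=np.array([-np.cos(a),-np.sin(a)])
im=cv2.GaussianBlur(T["img"].astype(np.float32).mean(2),(5,3),0)
p=[]
for u in range(397,415):
    k=176+int(np.argmin(im[176:184,u]));y0,y1,y2=im[k-1:k+2,u];p.append((u,k+.5*(y0-y2)/(y0-2*y1+y2)))
p=np.array(p);w=ray(T,p[:,0],p[:,1],25)[:,:2];c,dr,r=linefit(w);dr*=np.sign(dr[1]);print("wall n",c@en,"ang",np.degrees(np.arctan2(-dr[0],dr[1])),r)
p=[]
for u in range(397,415): # upper edge: steepest fall
    g=np.gradient(im[168:180,u]);k=int(np.argmin(g[2:8]))+2;p.append((u,168+k))
p=np.array(p,float);w=ray(T,p[:,0],p[:,1],33)[:,:2];c,dr,r=linefit(w);dr*=np.sign(dr[1]);print("upper n",c@en,"ang",np.degrees(np.arctan2(-dr[0],dr[1])),r)
S=now();print("tcp n",S[0][:2]@en,"s",S[0][:2]@ex)
# front end: brightness along the bar centre line
x0=S[0][:2]
for t in range(76,100,2):
    q=proj(T,[*(x0+ex*t),33.]);print(t,round(float(cv2.getRectSubPix(im,(1,1),tuple(map(float,q)))[0,0])),end="; ")
E

```

```text
wall n -536.7370989355941 ang 7.126885928021184 0.17968500065365364
upper n -555.8804428349152 ang 5.115601988632861 4.912479377977582
tcp n -545.5972874624775 s -346.2800322182973
76 161; 78 160; 80 156; 82 151; 84 144; 86 140; 88 140; 90 147; 92 155; 94 163; 96 167; 98 169;
```

Request:
{"op": "jog_arm", "data": {"series": [[[0,0,0],[8,1.4,0],1],[[0,0,0],[7.2,0,0],1],[[0,0,0],[0,0,-6],1],[[0,0,0],[0,0,-3],1],[[0,0,0],[0,0,0],1]]}}

```text
clock: 8.48
eef_pos: [583.7, -267.1, 30.8]
tool_rot: [2.16, 1.57, 0.714]
force: [0.6, 1.0, -1.4]
width: 16.4
```

Request:
{"op": "jog_arm", "data": {"series": [[[0,0,0],[0,0,-3],1],[[0,0,0],[0,0,-3],1],[[0,0,0],[0,0,-3],1],[[0,0,0],[0,0,0],1]]}}

```text
clock: 8.98
eef_pos: [582.4, -258.3, 30.7]
tool_rot: [2.972, 1.57, 1.526]
force: [-0.8, -0.2, -0.6]
width: 16.2
```

Request:
{"op": "jog_arm", "data": {"series": [[[0,0,0],[0,0,-2.5],1],[[0,0,0],[0,0,-2.5],1],[[0,0,0],[0,0,0],1]]}}

```text
clock: 9.35
eef_pos: [581.8, -253.5, 30.6]
tool_rot: [3.055, 1.571, 1.609]
force: [0.1, -0.9, -1.1]
width: 16.7
```

Request:
{"op": "jog_arm", "data": {"series": [[[0,0,0],[0,0,-2],1],[[0,0,0],[0,0,-2],1],[[0,0,0],[0,0,0],1]]}}

```text
clock: 9.72
eef_pos: [581.3, -249.6, 30.6]
tool_rot: [2.816, 1.571, 1.37]
force: [0.6, 0.3, -1.0]
width: 16.5
```

```bash
python3 - <<'E'
from h import *
from cell import *
s=now();print(s[0],np.degrees(np.arctan2(s[1][1,1],s[1][0,1])),read_state()['force'])
a=np.radians(7.0);ex=np.array([-np.sin(a),np.cos(a)]);en=np.array([-np.cos(a),-np.sin(a)])
print("s,n",s[0][:2]@ex,s[0][:2]@en)
for n in("side","top"):
    d=get_image(n);np.savez(n+"4.npz",**d)
    p=proj(d,[575,-180,20]).round().astype(int)
    c=d["img"][p[1]-28:p[1]+28,p[0]-31:p[0]+31,::-1];cv2.imwrite(f"{n}3.png",cv2.resize(c,(395,357),interpolation=cv2.INTER_CUBIC))
cv2.imwrite("pics/in.png",np.hstack([cv2.imread("side3.png"),cv2.imread("top3.png")]))
E
```

```text
[ 581.30388586 -249.60408164   30.6312773 ] 7.1453661699288045 [ 0.63275409  0.31817767 -1.02472541]
s,n -318.5866935565678 -546.5518493074683
```

View pics/in.png

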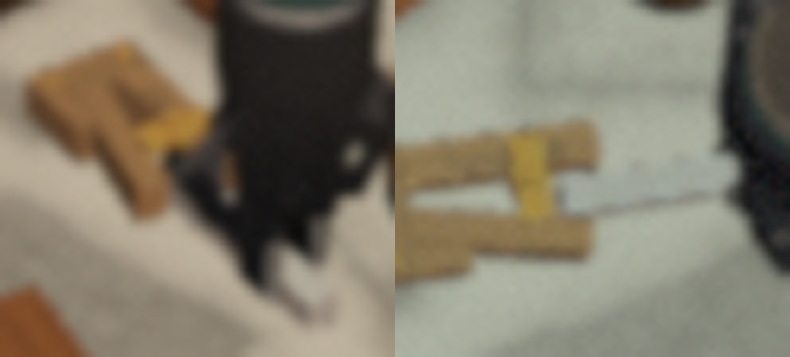

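Top crop: the bar's front end at (565,190) is inside the mouth, centred, and almost touching the rider. I'll advance it a little further while gripped and moving slightly toward the straight side.

Request:
{"op": "jog_arm", "data": {"series": [[[0,0,0],[0,0.7,-2],1],[[0,0,0],[0,0.7,-2],1],[[0,0,0],[0,0.4,-2],1],[[0,0,0],[0,0,0],1]]}}

```text
clock: 10.32
eef_pos: [582.3, -243.6, 30.6]
tool_rot: [-2.721, 1.571, 2.116]
force: [-0.0, -1.0, -1.2]
width: 16.3
```

Request:
{"op": "jog_arm", "data": {"series": [[[0,0,0],[0,0,-2],1],[[0,0,0],[0,0,-2],1],[[0,0,0],[0,0,-2],1],[[0,0,0],[0,0,0],1]]}}

```text
clock: 10.82
eef_pos: [581.6, -237.3, 30.6]
tool_rot: [3.004, 1.57, 1.558]
force: [0.1, -0.7, -1.1]
width: 16.3
```

Request:
{"op": "jog_arm", "data": {"series": [[[0,0,0],[1.3,0,0],1],[[0,0,0],[0,0,0],1],[[0,0,0],[0,0,0],0.4],[[0,0,0],[0,0,0],0.3],[[0,0,0],[0,0,0],0.3],[[0,0,0],[0,0,0],0.3]]}}

```text
clock: 11.58
eef_pos: [581.6, -237.8, 29.4]
tool_rot: [1.411, 1.571, -0.035]
force: [-0.1, 0.4, -0.6]
width: 29.8
```

Request:
{"op": "jog_arm", "data": {"series": [[[0,0,0],[-20,0,0],0.3],[[0,0,0],[-25,0,0],0.3],[[0,0,0],[0,0,27],1],[[0,0,0],[0,0,27],1],[[0,0,0],[0,0,2],1],[[0,0,0],[0,0,0],1]]}}

```text
clock: 12.32
eef_pos: [588.6, -292.3, 75.0]
tool_rot: [2.546, 1.57, 1.099]
force: [-0.0, -0.1, 0.5]
width: 0.1
```

```bash
python3 - <<'E'
from h import *
from cell import *
s=now();print(s[0],np.degrees(np.arctan2(s[1][1,1],s[1][0,1])),read_state()['width'],read_state()['force'])
a=np.radians(7.0);ex=np.array([-np.sin(a),np.cos(a)]);en=np.array([-np.cos(a),-np.sin(a)])
print("s,n",s[0][:2]@ex,s[0][:2]@en)
for n in("side","top"):
    d=get_image(n);np.savez(n+"5.npz",**d)
    p=proj(d,[580,-230,20]).round().astype(int)
    c=d["img"][p[1]-28:p[1]+28,p[0]-31:p[0]+31,::-1];cv2.imwrite(f"{n}3.png",cv2.resize(c,(395,357),interpolation=cv2.INTER_CUBIC))
cv2.imwrite("pics/rel.png",np.hstack([cv2.imread("side3.png"),cv2.imread("top3.png")]))
E
```

```text
[ 588.60227438 -292.31639835   74.95103357] 7.141039924054182 0.1018266316795711 [-0.03125889 -0.08532588  0.47906146]
s,n -361.87008895368376 -548.5905147505099
```

View pics/rel.png

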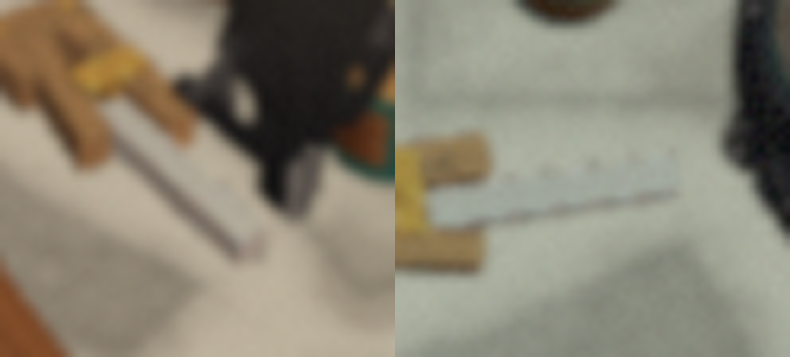

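The bar lies free in the mouth with its tail at top-crop (680,175), and the closed fingers are behind it. Now lowering to push.

Request:
{"op": "jog_arm", "data": {"series": [[[0,0,0],[25,0,0],1],[[0,0,0],[20,0,0],1],[[0,0,0],[0,0,0],1],[[0,0,0],[0,0,-3],1],[[0,0,0],[0,0,-3],1],[[0,0,0],[0,0,0],1]]}}

```text
clock: 13.18
eef_pos: [588.3, -287.0, 30.1]
tool_rot: [1.331, 1.57, -0.115]
force: [-0.6, 0.2, -0.2]
width: -0.2
```

Request:
{"op": "jog_arm", "data": {"series": [[[0,0,0],[0,0,-2],1],[[0,0,0],[0,0,-2],1],[[0,0,0],[0,0,-2],1],[[0,0,0],[0,0,-2],1],[[0,0,0],[0,0,0],1]]}}

```text
clock: 13.8
eef_pos: [586.7, -279.9, 29.4]
tool_rot: [0.02, 1.57, -1.426]
force: [-0.1, -1.9, 0.7]
width: -0.0
```

Request:
{"op": "jog_arm", "data": {"series": [[[0,0,0],[0,0,-2],1],[[0,0,0],[0,0,-2],1],[[0,0,0],[0,0,-2],1],[[0,0,0],[0,0,-2],1],[[0,0,0],[0,0,0],1]]}}

```text
clock: 14.42
eef_pos: [585.9, -271.0, 29.4]
tool_rot: [2.823, 1.57, 1.377]
force: [-0.2, -1.4, 0.4]
width: -0.0
```

Request:
{"op": "jog_arm", "data": {"series": [[[0,0,0],[0,0,-2],1],[[0,0,0],[0,0,-2],1],[[0,0,0],[0,0,-2],1],[[0,0,0],[0,0,-2],1],[[0,0,0],[0,0,0],1]]}}

```text
clock: 15.05
eef_pos: [584.9, -265.0, 29.5]
tool_rot: [0.238, 1.569, -1.209]
force: [1.0, -4.3, -1.2]
width: -0.1
```

```bash
python3 - <<'E'
from h import *
from cell import *
a=np.radians(7.0);ex=np.array([-np.sin(a),np.cos(a)]);en=np.array([-np.cos(a),-np.sin(a)])
s=now();print("s,n",s[0][:2]@ex,s[0][:2]@en)
d=get_image("top");im=cv2.cvtColor(d["img"],cv2.COLOR_RGB2HSV)
T=dict(np.load("top0.npz"))
for nm,D in(("0",T),("now",d)):
    h=cv2.cvtColor(up(D["img"],(344,164,394,200)),cv2.COLOR_RGB2HSV);m=((h[...,1]>125)&(h[...,0]>16)).astype(np.uint8);m=cv2.morphologyEx(m,cv2.MORPH_OPEN,np.ones((15,15),np.uint8))
    u,v=topx((344,164,394,200),rect(D,m,0,0));w=ray(D,u,v,28)[:,:2];q=w@ex;print(nm,"rider s",q.min().round(1),q.max().round(1),len(u),np.percentile(h[...,0][m>0],[5,50,95]))
E
```

```text
s,n -334.3045854886208 -548.269089065183
0 rider s -227.4 -209.5 267 [20. 22. 23.]
now rider s -203.1 -185.6 274 [21. 22. 23.]
```

Request:
{"op": "jog_arm", "data": {"series": [[[0,0,0],[0,0,0],1],[[0,0,0],[0,0,0],1]]}}

```text
clock: 15.35
eef_pos: [584.9, -265.0, 29.5]
tool_rot: [0.261, 1.569, -1.186]
force: [1.3, -5.2, -0.9]
width: 0.1
```

Request:
{"op": "jog_arm", "data": {"series": [[[0,0,0],[0,0,-1],1],[[0,0,0],[0,0,0],1]]}}

```text
clock: 15.6
eef_pos: [584.9, -264.9, 29.6]
tool_rot: [0.231, 1.568, -1.217]
force: [-0.1, -6.1, -0.5]
width: 0.3
```

Request:
{"op": "jog_arm", "data": {"series": [[[0,0,0],[0,0,-1],1],[[0,0,0],[0,0,0],1]]}}

```text
clock: 15.85
eef_pos: [584.8, -264.7, 29.7]
tool_rot: [0.237, 1.567, -1.211]
force: [2.7, -7.3, -1.3]
width: -0.3
```

```bash
python3 - <<'E'
from h import *
from cell import *
d=get_image("top");np.savez("top6.npz",**d);d2=get_image("side");np.savez("side6.npz",**d2)
a=np.radians(7.0);ex=np.array([-np.sin(a),np.cos(a)]);en=np.array([-np.cos(a),-np.sin(a)])
F=[dict(np.load(f"top{i}.npz")) for i in(0,2,3,4,5,6)]
Z=[pts(f) for f in F]
def st(x):x=np.concatenate(x);return round(float(np.median(x)),2),round(float(x.std()/len(x)**.5),2),len(x)
# large board bars
im=F[0]["img"];roi=(176,190,240,256);h=cv2.cvtColor(im,cv2.COLOR_RGB2HSV)
m=np.zeros((400,640),np.uint8);m[196:250,180:234]=(h[196:250,180:234,1]<70);
n,l,s,c=cv2.connectedComponentsWithStats(m)
for i in range(1,n):
    if s[i,4]>100 and s[i,4]<700:
        k=cv2.erode((l==i).astype(np.uint8),np.ones((3,3)))>0;print("bar",c[i],s[i],st([z[k][:,2] for z in Z]), "y-corr")
k=(h[...,1]>110)&(np.mgrid[:400,:640][1]>182)&(np.mgrid[:400,:640][1]<232)&(np.mgrid[:400,:640][0]>198)&(np.mgrid[:400,:640][0]<248);print("large board",st([z[k][:,2] for z in Z]))
# our bar on small board
m[:]=0;m[215:240,396:448]=h[215:240,396:448,1]<70;k=cv2.erode(m,np.ones((3,3)))>0;print("ours on board",st([Z[0][k][:,2]]))
k=(h[...,1]>110);k[:212]=0;k[243:]=0;k[:,:396]=0;k[:,450:]=0;print("small board",st([Z[0][k][:,2]]))
for i,lo,hi in((4,-325,-255),(5,-310,-255)):
    z=Z[i];s_=z[...,:2]@ex;n_=z[...,:2]@en;k=(s_>lo)&(s_<hi)&(abs(n_+549)<5)&(z[...,2]<40);print("ours counter",i,st([z[k][:,2]]))
    k=(s_>lo)&(s_<hi)&(n_>-520)&(n_<-490);print("counter",st([z[k][:,2]]))
for D,p,r,nm in((d,proj(d,[575,-190,15]),(31,28),"t"),(d2,proj(d2,[575,-190,15]),(31,28),"s")):
    p=p.round().astype(int);c=D["img"][p[1]-28:p[1]+28,p[0]-31:p[0]+31,::-1];cv2.imwrite(nm+".png",cv2.resize(c,(395,357),interpolation=cv2.INTER_CUBIC))
cv2.imwrite("pics/wedge.png",np.hstack([cv2.imread("s.png"),cv2.imread("t.png")]))
E
```

```text
bar [205.16030534 206.96564885] [184 203  43   9 262] (21.14, 2.47, 972) y-corr
bar [201.03021148 238.11480363] [180 232  43  13 331] (25.11, 2.67, 1338) y-corr
large board (5.12, 0.76, 10206)
ours on board (23.02, 5.92, 202)
small board (5.06, 2.8, 1145)
ours counter 4 (17.8, 0.28, 80)
counter (436.36, 9.35, 609)
ours counter 5 (17.37, 0.31, 61)
counter (422.04, 8.24, 628)
```

View pics/wedge.png

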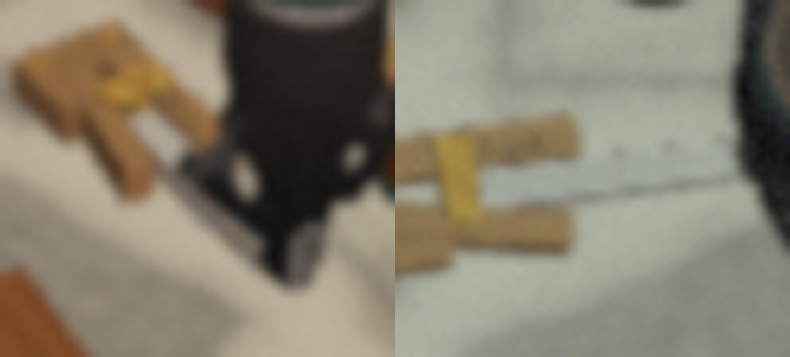

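Other bars measure 16 and 20 mm high and ours 18, so it is bar_b, and the rider should stand near 28 mm. The top crop shows the bar along the straight side, with the rider at (460,175) against its end. The grip width reading of 16.2 mm disagrees with this, so I'll discount it. I'll push a little more to seat the bar, staying well below the limit.

Request:
{"op": "jog_arm", "data": {"series": [[[0,0,0],[0,0,-1],1],[[0,0,0],[0,0,-1],1],[[0,0,0],[0,0,0],1]]}}

```text
clock: 16.32
eef_pos: [584.7, -264.4, 30.0]
tool_rot: [0.231, 1.564, -1.218]
force: [0.8, -10.1, -0.4]
width: 0.2
```

Request:
{"op": "jog_arm", "data": {"series": [[[0,0,0],[0,0,-1],1],[[0,0,0],[0,0,-1],1],[[0,0,0],[0,0,0],1]]}}

```text
clock: 16.7
eef_pos: [584.6, -264.1, 30.3]
tool_rot: [0.241, 1.562, -1.209]
force: [2.2, -12.7, 0.9]
width: -0.3
```

```bash
python3 - <<'E'
from h import *
a=np.radians(7.0);ex=np.array([-np.sin(a),np.cos(a)]);en=np.array([-np.cos(a),-np.sin(a)])
from cell import *
s=now();print("s,n",s[0][:2]@ex,s[0][:2]@en,read_state()["force"])
d=get_image("top");np.savez("top7.npz",**d);roi=(344,164,394,200)
for nm,D in(("0",dict(np.load("top0.npz"))),("3",dict(np.load("top3.npz"))),("6",dict(np.load("top6.npz"))),("now",d)):
    h=cv2.cvtColor(up(D["img"],roi),cv2.COLOR_RGB2HSV);m=((h[...,1]>125)&(h[...,0]>16)).astype(np.uint8);m=cv2.morphologyEx(m,cv2.MORPH_OPEN,np.ones((15,15),np.uint8))
    u,v=topx(roi,rect(D,m,0,0));q=ray(D,u,v,28)[:,:2]@ex
    m=(h[...,1]>65).astype(np.uint8);u,v=topx(roi,rect(D,m,0,0));g=ray(D,u,v,24)[:,:2]@ex
    print(nm,"rider s",q.min().round(1),q.max().round(1),"gauge s",g.min().round(1),g.max().round(1))
E
```

```text
s,n -333.3861173401999 -548.0951197318702 [  2.21128716 -12.72030585   0.85010918]
0 rider s -227.4 -209.5 gauge s -252.2 -135.7
3 rider s -227.2 -209.3 gauge s -252.1 -135.8
6 rider s -202.7 -184.9 gauge s -252.0 -135.9
now rider s -202.7 -184.5 gauge s -252.0 -135.9
```

Wedged and not advancing: 12.7 N of push moved the rider by less than 0.5 mm. Backing off now.

Request:
{"op": "jog_arm", "data": {"series": [[[0,0,0],[0,0,5],1],[[0,0,0],[0,0,5],1],[[0,0,0],[0,0,5],1],[[0,0,0],[0,0,5],1],[[0,0,0],[0,0,0],1],[[0,0,0],[0,0,0],1]]}}

```text
clock: 17.5
eef_pos: [586.5, -277.1, 29.2]
tool_rot: [-3.009, 1.57, 1.828]
force: [0.5, 0.5, 0.9]
width: 0.2
```

```bash
python3 - <<'E'
from h import *
a=np.radians(7.0);ex=np.array([-np.sin(a),np.cos(a)]);en=np.array([-np.cos(a),-np.sin(a)])
from cell import *
s=now();print(s[0],"s,n",s[0][:2]@ex,s[0][:2]@en,"ang",np.degrees(np.arctan2(s[1][1,1],s[1][0,1])),read_state()["force"])
E
```

```text
[ 586.50512637 -277.10207156   29.2367815 ] s,n -346.5135893877784 -548.3631585755951 ang 7.137650249909635 [0.46406584 0.54012528 0.91165672]
```

```bash
python3 - <<'E'
from h import *
a=np.radians(7.0);ex=np.array([-np.sin(a),np.cos(a)]);en=np.array([-np.cos(a),-np.sin(a)])
for i in(5,6,7):
    T=dict(np.load(f"top{i}.npz"));im=cv2.GaussianBlur(T["img"].astype(np.float32).mean(2),(5,3),0);p=[]
    for u in range(393,410):
        v0=proj(T,[*((-(u-389)*2.9-252)*ex-541*en*-1*-1 if 0 else (-(u-389)*2.9-252)*ex+-541*en),9])[1];v0=int(round(v0))
        k=v0-3+int(np.argmin(im[v0-3:v0+4,u]));y0,y1,y2=im[k-1:k+2,u];p.append((u,k+.5*(y0-y2)/(y0-2*y1+y2)))
    p=np.array(p);w=ray(T,p[:,0],p[:,1],9)[:,:2];c,dr,r=linefit(w);dr*=np.sign(dr[1])
    print(i,"wall n",c@en,"s",c@ex,"ang",np.degrees(np.arctan2(-dr[0],dr[1])),r,"centre",c@en-9.8)
E
```

```text
5 wall n -539.4267455115311 s -286.02836566504266 ang 7.627232930396826 0.17909917955096083 centre -549.226745511531
6 wall n -540.4673194411906 s -290.8466510470388 ang 5.296359729967854 0.1708317548240792 centre -550.2673194411906
7 wall n -540.3457857192034 s -292.4484521705415 ang 5.56202408966704 0.1462926006714742 centre -550.1457857192033
```

Request:
{"op": "jog_arm", "data": {"series": [[[0,0,0],[-25,0,0],1],[[0,0,0],[-25,0,0],1],[[0,0,0],[0,0,-24],0.05],[[0,0,0],[0,0,-24.5],0.05],[[0,0,0],[0,0,0],0.05]]}}

```text
clock: 18.12
eef_pos: [580.8, -226.3, 79.6]
tool_rot: [3.041, 1.569, 1.599]
force: [0.5, -0.5, 0.0]
width: 40.8
```

Request:
{"op": "jog_arm", "data": {"series": [[[1.2,0,0],[0,1.2,0],0.05],[[0,0,0],[24,0,0],0.05],[[0,0,0],[24,0,0],0.3],[[0,0,0],[0,0,0],0.48],[[0,0,0],[0,0,0],0.48],[[0,0,0],[0,0,0],0.48]]}}

```text
clock: 18.88
eef_pos: [582.5, -229.8, 32.4]
tool_rot: [1.093, 1.569, -0.375]
force: [0.6, -0.2, 0.2]
width: 22.2
```

Request:
{"op": "jog_arm", "data": {"series": [[[0,0,0],[0,0,0],0.56],[[0,0,0],[0,0,0],0.56]]}}

```text
clock: 19.12
eef_pos: [582.0, -229.3, 31.8]
tool_rot: [1.176, 1.57, -0.291]
force: [0.2, -0.0, -0.1]
width: 18.9
```

Request:
{"op": "jog_arm", "data": {"series": [[[0,0,0],[0,0,0],0.6],[[0,0,0],[0,0,0],0.6]]}}

```text
clock: 19.38
eef_pos: [581.9, -229.4, 31.8]
tool_rot: [0.66, 1.57, -0.807]
force: [-0.7, -0.5, 5.4]
width: 17.5
```

Request:
{"op": "jog_arm", "data": {"series": [[[0,0,0],[0,0,0],0.63]]}}

```text
clock: 19.5
eef_pos: [581.9, -229.3, 32.0]
tool_rot: [0.62, 1.57, -0.847]
force: [-2.0, 0.8, 5.8]
width: 16.7
```

Request:
{"op": "jog_arm", "data": {"series": [[[0,0,0],[0,0,0],0.7],[[0,0,0],[0,0,0],1],[[0,0,0],[0,0,0],1]]}}

```text
clock: 19.88
eef_pos: [581.9, -229.3, 32.0]
tool_rot: [0.635, 1.57, -0.832]
force: [-1.8, -0.0, 6.1]
width: 16.3
```

Request:
{"op": "jog_arm", "data": {"series": [[[0,0,0],[0,0,2],1],[[0,0,0],[0,0,2],1],[[0,0,0],[0,0,0],1]]}}

```text
clock: 20.25
eef_pos: [582.0, -229.5, 32.0]
tool_rot: [-2.974, 1.567, 1.844]
force: [-2.7, 7.0, 9.9]
width: 16.0
```

Request:
{"op": "jog_arm", "data": {"series": [[[0,0,0],[-0.5,0,2],1],[[0,0,0],[0,0,2],1],[[0,0,0],[0,0,0],1]]}}

```text
clock: 20.62
eef_pos: [582.0, -229.7, 32.0]
tool_rot: [-2.932, 1.562, 1.887]
force: [-3.4, 12.3, 9.0]
width: 16.2
```

Request:
{"op": "jog_arm", "data": {"series": [[[0,0,0],[-0.5,0,2],1],[[0,0,0],[0,0,2],1],[[0,0,0],[0,0,0],1]]}}

```text
clock: 21.0
eef_pos: [582.8, -241.7, 32.1]
tool_rot: [-0.396, 1.57, -1.865]
force: [0.4, 0.4, -0.0]
width: 16.1
```

Request:
{"op": "jog_arm", "data": {"series": [[[0,0,0],[0,0,6],1],[[0,0,0],[0,0,8],1],[[0,0,0],[0,0,8],1],[[0,0,0],[0,0,0],1]]}}

```text
clock: 21.5
eef_pos: [585.0, -264.9, 32.3]
tool_rot: [0.108, 1.57, -1.362]
force: [-0.2, 0.0, -0.5]
width: 16.1
```

Request:
{"op": "jog_arm", "data": {"series": [[[0,0,0],[0,0,12],1],[[0,0,0],[0,0,14],1],[[0,0,0],[-20,0,4],1],[[0,0,0],[-30,0,0],1],[[0,0,0],[-20,0,0],1],[[0,0,0],[0,0,0],1]]}}

```text
clock: 22.25
eef_pos: [589.7, -293.4, 104.9]
tool_rot: [1.083, 1.566, -0.385]
force: [1.0, 0.7, -1.3]
width: 16.4
```

```bash
python3 - <<'E'
from h import *
from cell import *
s=now();print(s[0],np.degrees(np.arctan2(s[1][1,1],s[1][0,1])),read_state()['force'],read_state()['width'])
a=np.radians(7.0);ex=np.array([-np.sin(a),np.cos(a)])
d=get_image("top");np.savez("top8.npz",**d);roi=(344,164,394,200)
for nm,D in(("6",dict(np.load("top6.npz"))),("now",d)):
    h=cv2.cvtColor(up(D["img"],roi),cv2.COLOR_RGB2HSV);m=((h[...,1]>125)&(h[...,0]>16)).astype(np.uint8);m=cv2.morphologyEx(m,cv2.MORPH_OPEN,np.ones((15,15),np.uint8))
    u,v=topx(roi,rect(D,m,0,0));q=ray(D,u,v,28)[:,:2]@ex;print(nm,"rider s",q.min().round(1),q.max().round(1))
st=plan(s,[429.5,-305,100],-1.0,5,1);plan(st,[429.5,-305,40],-1.0,3,1)
E
```

```text
[ 589.71765625 -293.35677524  104.87547918] 5.9245997816649645 [ 0.96652407  0.69189689 -1.31018768] 16.3825917134648
6 rider s -202.7 -184.9
now rider s -202.5 -184.6
[[[1.38, 0.02, -0.05], [0.8, -32.1, -1.0], 1], [[1.38, 0.02, -0.05], [0.9, -32.1, -0.2], 1], [[1.38, 0.02, -0.05], [0.9, -32.1, 0.6], 1], [[1.38, 0.02, -0.05], [0.9, -32.1, 1.3], 1], [[1.38, 0.02, -0.05], [1.0, -32.1, 2.1], 1]]
[[[0.01, 0.0, 0.01], [20.0, 0, -0.0], 1], [[0.01, 0.0, 0.01], [20.0, 0, -0.0], 1], [[0.01, 0.0, 0.01], [20.0, 0, -0.0], 1]]
```

Rider stayed put and the bar is out. Laying it back on the board.

Request:
{"op": "jog_arm", "data": {"series": [[[1.4,0,0],[0.8,-32.1,-1],1],[[1.4,0,0],[0.9,-32.1,-0.2],1],[[1.4,0,0],[0.9,-32.1,0.6],1],[[1.4,0,0],[0.9,-32.1,1.3],1],[[1.4,0,0],[1,-32.1,2.1],1],[[0,0,0],[0,0,0],1]]}}

```text
clock: 23.05
eef_pos: [424.0, -304.5, 96.7]
tool_rot: [-1.802, 1.565, 2.889]
force: [0.6, 0.2, -1.1]
width: 16.0
```

Request:
{"op": "jog_arm", "data": {"series": [[[0,0,0],[25,0,0],1],[[0,0,0],[20,0,0],1],[[0,0,0],[10,0,0],1],[[0,0,0],[4,0,0],1],[[0,0,0],[0,0,0],1]]}}

```text
clock: 23.68
eef_pos: [428.4, -304.4, 38.8]
tool_rot: [1.653, 1.571, 0.063]
force: [0.3, 0.2, -2.3]
width: 16.0
```

Request:
{"op": "jog_arm", "data": {"series": [[[0,0,0],[1,0,0],1],[[0,0,0],[0,0,0],1]]}}

```text
clock: 23.92
eef_pos: [428.3, -304.7, 38.3]
tool_rot: [1.02, 1.57, -0.569]
force: [-0.5, -0.4, -1.1]
width: 16.6
```

Request:
{"op": "jog_arm", "data": {"series": [[[0,0,0],[0.8,0,0],1],[[0,0,0],[0,0,0],0.5],[[0,0,0],[0,0,0],0.2],[[0,0,0],[0,0,0],0.2]]}}

```text
clock: 24.42
eef_pos: [428.2, -304.4, 37.1]
tool_rot: [1.19, 1.571, -0.4]
force: [0.1, 0.2, 0.6]
width: 34.3
```

Request:
{"op": "jog_arm", "data": {"series": [[[0,0,0],[-20,0,0],0.2],[[0,0,0],[-50,0,0],0.2],[[0,0,0],[-60,0,0],0],[[0,0,0],[0,0,60],0],[[0,0,0],[0,0,60],0],[[0,0,0],[0,0,60],0],[[0,0,0],[0,0,30],0],[[0,0,0],[0,0,0],0]]}}

```text
clock: 25.42
eef_pos: [422.4, -517.3, 166.3]
tool_rot: [-0.481, 1.569, -2.075]
force: [-1.0, 0.2, -0.1]
width: 42.7
```

```bash
python3 - <<'E'
from h import *
from cell import *
s=read_state();print(s["clock"],s["eef_pos"],s["force"])
a=np.radians(7.0);ex=np.array([-np.sin(a),np.cos(a)])
d=get_image("top");roi=(344,164,394,200);T0=dict(np.load("top0.npz"))
for D in(T0,d):
    h=cv2.cvtColor(up(D["img"],roi),cv2.COLOR_RGB2HSV);m=((h[...,1]>125)&(h[...,0]>16)).astype(np.uint8);m=cv2.morphologyEx(m,cv2.MORPH_OPEN,np.ones((15,15),np.uint8))
    u,v=topx(roi,rect(D,m,0,0));q=ray(D,u,v,28)[:,:2]@ex;print("rider s",q.min().round(1),q.max().round(1))
    r2=(392,213,450,242);h=cv2.cvtColor(up(D["img"],r2),cv2.COLOR_RGB2HSV);b=cv2.erode((h[...,1]>90).astype(np.uint8),np.ones((3,3)))
    cs,hi=cv2.findContours(b,cv2.RETR_CCOMP,cv2.CHAIN_APPROX_NONE);H=[c for c,k in zip(cs,hi[0]) if k[3]>=0]
    if H:
        m=np.zeros_like(b);cv2.drawContours(m,[max(H,key=cv2.contourArea)],-1,1,-1);print("bar",boxw(D,m,r2,23)[:3])
    x=cv2.cvtColor(D["img"],cv2.COLOR_RGB2HSV)[196:250,180:234,1]<70;n,l,st,c=cv2.connectedComponentsWithStats(x.astype(np.uint8));print("others",[np.round(c[i],1).tolist() for i in range(1,n) if 150<st[i,4]<700])
P=pts(d);z=P[...,2];k=(abs(P[...,0]-428)<5)&(z<60)
for y in(-320,-300,-280,-260,-240,-225):
    q=k&(abs(P[...,1]-y)<8);print(y,np.median(z[q]).round(1),end="; ")
cv2.imwrite("pics/end.png",cv2.resize(d["img"][120:260,330:470,::-1],None,fx=4,fy=4,interpolation=cv2.INTER_CUBIC))
E
```

```text
25.425 [ 422.42877045 -517.34477127  166.34223303] [-0.98518092  0.19456645 -0.1307539 ]
rider s -227.4 -209.5
bar (array([ 425.9, -269.1]), array([ 24.9, 126.3]), 88.1)
others [[25.2, 11.0], [21.0, 42.1]]
rider s -202.4 -184.4
bar (array([ 428.4, -268.9]), array([ 24.7, 126.7]), 89.36)
others [[25.2, 11.0], [21.1, 42.1]]
-320 23.6; -300 22.1; -280 22.9; -260 23.2; -240 23.5; -225 22.8;
```

View pics/end.png

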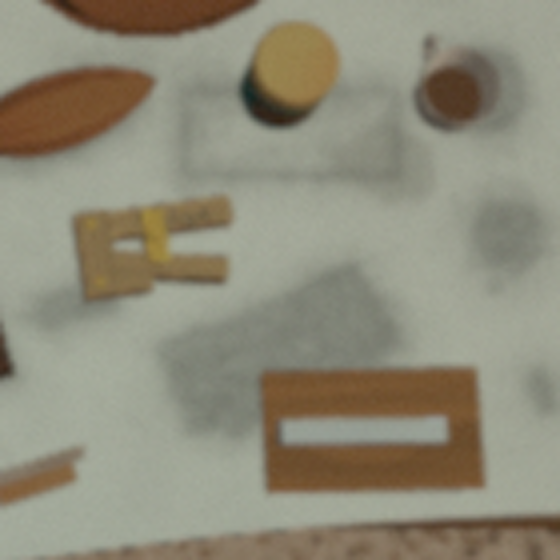

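The end picture shows the bar on the small board at (365,430), the rider inside the slot at (155,235), and the cup and tin in place. The rider's face is about 39–41 mm inside the mouth, so the rider value is about 27–29 mm against the expected 28. Handing in.

```bash
python3 -c "
from cell import *
print(finish_job())"
```

```text
the job is handed in; nothing more can be done
None
```

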